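# Reset the cell counter and tally the first cell

## Robot

A 6-joint arm with a two-finger parallel gripper is mounted at the origin on the work surface. World frame = base frame: x ahead of the robot, y to its left, z up, the work surface at z = 0. Lengths are in m, angles in degrees, forces in N, time in s.
With the tool pointing down it reaches from about 0.325 to 0.85 m from the base axis. Payload 15.5 kg.
Tool frame: the origin (TCP) lies at the very end of the fingers, on their centre line; the grasp point (between the pads) lies arm.grip_depth behind it (arm.grip_depth is the distance from the TCP to the grasp point, in m); z points along the fingers, y is the line along which they close (so a half turn about z gives the same grasp; the last joint's range is limited). The gripper opens to 91 mm and grips with 3 to 60 N. Pads are 32 mm wide; open, the fingers measure 118 mm over their backs; the gripper's body (76 mm by 178 mm) begins 60 mm behind the grasp point.
Start: joints at [-72.451, 28.281, 77.091, -0, 74.628, -5.472], TCP at [0.244, -0.575, 0.214] pointing down, gripper open.
Joint ranges: [-166.48, 166.48], [-47.26, 123.95], [12.59, 153.08], [-70.14, 250.14], [6.76, 159.57], [-176.63, 176.63]. Speed limits (degrees/s): [108.29, 108.29, 147.25, 172.46, 172.46, 172.46].

## Interface

Orientations are given as a 3x3 rotation matrix whose columns are the frame's x, y, z axes.
In Python, from rig import arm gives the robot as it stands. Calls block until the motion is done:
- arm.move_to(position, orientation): joint-space move of the TCP to a pose.
- arm.move_l(position, orientation=None, feed=0.15): straight line of the TCP; orientation=None keeps the orientation; feed is the mean speed in m/s.
- arm.move_joints(angles): joint-space move.
- arm.grip(opening): finger opening in m; the grip force is fixed at half the most; returns when the fingers have stopped.
- arm.sleep(seconds).
- arm.solve_ik(position, orientation): joint angles nearest the present ones, or None.
- arm.snapshot(name): name is "side" or "top" or "wrist"; returns the picture (420x560x3 uint8, red, green, blue); there is no depth.
- arm.get_calibration(name): a dict with "intrinsics" (3x3 intrinsics, pixels), "cam_to_world" (4x4, takes a point from camera to world coordinates). Camera axes: x right, y down, z forward; pixel columns grow to the right and rows downward; lengths in m; the calibration is good to about 2 mm. A picture is of the moment at which its call begins: read the wrist's pose just before it. get_calibration takes no time and is no camera call; for the wrist camera it gives the pose at the moment of the call.
A pose or a line that the arm cannot do raises arm.Unreachable and nothing moves.
- arm.sign_off(): hands the job in; it is judged then, once.
Readings, each from a call of its own:
- arm.current_t(): time.
- arm.current_joint_positions(): joint angles.
- arm.current_dq(): joint speeds.
- arm.current_tau(): joint torques, N m.
- arm.current_ee_pos(): TCP position.
- arm.current_tool_rot(): TCP orientation.
- arm.current_force(): force on the tool from outside, world axes, zero at the start.
- arm.current_torque(): the same for the moment, N m.
- arm.current_width(): finger opening in m.
- arm.current_grasp_force(): force on a finger pad.
Only numpy, scipy, OpenCV 4.12 (cv2) and the standard library are available. Lean on these libraries where they do the work, as an engineer would, in place of code of your own. Each camera call takes 0.05 s, during which the arm holds its last target. There are 200 camera calls.

## Task

Start a new count on the cell counter: with the fingertips, press the red reset key well down and let it spring back up, then press the blue key well down and let it up too, to tally the first cell. Press lightly, with no more force than the keys need, press none of the other four keys, and leave the bottle, jar and slide box standing where they are. Finish with the hand withdrawn from the counter.

Things in the scene. Friction and masses are not known exactly. Their poses are not given: they have to be found in the camera images.
- counter: Pale grey cell counter, fixed to the bench, 190 x 190 mm, key deck 45 mm above the bench, a low dark display hood (60 mm high) at its +x edge. Origin: centre of the underside; x points from keys to display. Six square keys 54 mm apart: rows at x = -54 and 0 mm, columns at y = -54, 0, +54 mm. Which colour sits in which place changes each time.
- red_key: The red key: red square cap 28 x 28 mm in a black 36 x 36 mm surround. Origin: centre of the key at deck level, z up; this point does not move with the cap. The cap's top is 20 mm above the origin when up and 8 mm above it at the end of its travel. It is the reset key.
- red_press (a joint): How far the red cap is pressed down, in m: 0 up, 0.012 at the end of its travel; the counter registers the press from 0.006 on. It springs back by itself: it starts to move at 1.5 N, passes 0.006 at about 4 N and reaches the end at 6.3 N.
- blue_key: The blue key: blue square cap 28 x 28 mm in a black 36 x 36 mm surround. Origin: centre of the key at deck level, z up; this point does not move with the cap. The cap's top is 20 mm above the origin when up and 8 mm above it at the end of its travel. It tallies one cell of the first kind.
- blue_press (a joint): How far the blue cap is pressed down, in m: 0 up, 0.012 at the end of its travel; the counter registers the press from 0.006 on. It springs back by itself: it starts to move at 1.5 N, passes 0.006 at about 4 N and reaches the end at 6.3 N.
- green_key: The green key: green square cap 28 x 28 mm in a black 36 x 36 mm surround. Origin: centre of the key at deck level, z up; this point does not move with the cap. The cap's top is 20 mm above the origin when up and 8 mm above it at the end of its travel.
- green_press (a joint): How far the green cap is pressed down, in m: 0 up, 0.012 at the end of its travel; the counter registers the press from 0.006 on. It springs back by itself: it starts to move at 1.5 N, passes 0.006 at about 4 N and reaches the end at 6.3 N.
- yellow_key: The yellow key: yellow square cap 28 x 28 mm in a black 36 x 36 mm surround. Origin: centre of the key at deck level, z up; this point does not move with the cap. The cap's top is 20 mm above the origin when up and 8 mm above it at the end of its travel.
- yellow_press (a joint): How far the yellow cap is pressed down, in m: 0 up, 0.012 at the end of its travel; the counter registers the press from 0.006 on. It springs back by itself: it starts to move at 1.5 N, passes 0.006 at about 4 N and reaches the end at 6.3 N.
- white_key: The white key: white square cap 28 x 28 mm in a black 36 x 36 mm surround. Origin: centre of the key at deck level, z up; this point does not move with the cap. The cap's top is 20 mm above the origin when up and 8 mm above it at the end of its travel.
- white_press (a joint): How far the white cap is pressed down, in m: 0 up, 0.012 at the end of its travel; the counter registers the press from 0.006 on. It springs back by itself: it starts to move at 1.5 N, passes 0.006 at about 4 N and reaches the end at 6.3 N.
- black_key: The black key: black square cap 28 x 28 mm in a black 36 x 36 mm surround. Origin: centre of the key at deck level, z up; this point does not move with the cap. The cap's top is 20 mm above the origin when up and 8 mm above it at the end of its travel.
- black_press (a joint): How far the black cap is pressed down, in m: 0 up, 0.012 at the end of its travel; the counter registers the press from 0.006 on. It springs back by itself: it starts to move at 1.5 N, passes 0.006 at about 4 N and reaches the end at 6.3 N.
- oil_bottle: Small amber bottle with a black cap, 34 mm diameter, 80 mm tall, loose on the bench beside the counter. Origin: centre of its underside, z up.
- stain_jar: Glass jar with a blue lid, 50 mm diameter, 62 mm tall, loose on the bench beside the counter. Origin: centre of its underside, z up.
- slide_box: Closed green slide box with a black seam, 30 x 80 x 26 mm (x, y, z), loose on the bench beside the counter. Origin: centre of its underside, z up.
There are look-alikes about, which are no part of the job. Of the things that look like the slide_box, take the one that is nearest to the robot's base at the start.

How it is judged (in metres and radians):
On the way, in this order (a step that is already met when the one before it is completed fails the run):
1. the red key is pressed down by the fingers (at least 5.5 of its 12 mm), the blue key up (value of joint red_press above 0.0055 m and contact force between the fingers and red_key above 0.5 N and value of joint blue_press below 0.0015 m), for 0.04 s.
2. the red key has sprung back up (value of joint red_press below 0.0015 m), for 0.04 s.
3. the blue key is pressed down by the fingers (at least 5.5 of its 12 mm), the red key up (value of joint blue_press above 0.0055 m and contact force between the fingers and blue_key above 0.5 N and value of joint red_press below 0.0015 m), for 0.04 s.
4. the blue key has sprung back up (value of joint blue_press below 0.0015 m), for 0.04 s.
At the end, for the whole second after the job is handed in: All six keys are up (within 1.5 mm), and the bottle, jar and slide box stand upright and at rest within 12 mm of where they began; the robot touches nothing (value of joint each of red_press, blue_press, green_press, yellow_press, white_press, black_press below 0.0015 m and distance of each of oil_bottle, stain_jar, slide_box from where it was at the start of the episode below 0.012 m and angle between each of oil_bottle, stain_jar, slide_box's own z axis and vertical below 0.2 rad and linear speed of each of oil_bottle, stain_jar, slide_box below 0.02 m/s).
It fails at once if one of the other four keys is pressed (more than 2 mm) (value of joint any of green_press, yellow_press, white_press, black_press above 0.002 m).
It fails at once if the bottle, jar or slide box is shifted by more than 12 mm, lifted or tipped (distance of any of oil_bottle, stain_jar, slide_box from where it was at the start of the episode above 0.012 m or angle between any of oil_bottle, stain_jar, slide_box's own z axis and vertical above 0.2 rad).
It fails at once if a key or the counter is pressed with more than 30 N (contact force between the fingers and red_key above 30 N or contact force between the fingers and blue_key above 30 N or contact force between the fingers and green_key above 30 N or contact force between the fingers and yellow_key above 30 N or contact force between the fingers and white_key above 30 N or contact force between the fingers and black_key above 30 N or contact force between any of the fingers, the arm and counter above 30 N).
It also fails if it takes over 38 s, if anything falls off the work surface, if the arm or the gripper's body presses on something with over 40 N, if the wrist force passes 120 N, or if a joint passes its speed limit or range.

## Working session

There is one attempt and no reset: what is moved stays moved. The work goes in short steps, each a Python script; the robot and the scene stay as the last script left them, time stands still between calls to the robot, and variables do not carry over. Pictures are saved under pics/ and viewed, at most 10 in all, crops included, and the job is handed in when it is done.

```bash
mkdir -p pics; python3 - <<'E'
from rig import arm
import cv2,numpy as np
for n in("top","side"):
    cv2.imwrite(f"pics/{n}0.png",arm.snapshot(n)[:,:,::-1])
    c=arm.get_calibration(n);print(n,np.round(c["intrinsics"],1).tolist(),np.round(c["cam_to_world"],4).tolist())
print(arm.current_t(),arm.grip_depth,arm.current_width())
E
```

```text
top [[477.2, 0.0, 276.0], [0.0, 477.2, 209.1], [0.0, 0.0, 1.0]] [[-0.0199, -0.9782, 0.2068, 0.3762], [-0.9998, 0.0206, 0.0014, -0.0268], [-0.0056, -0.2067, -0.9784, 1.0347], [0.0, 0.0, 0.0, 1.0]]
side [[449.5, 0.0, 274.9], [0.0, 449.5, 202.0], [0.0, 0.0, 1.0]] [[-0.8016, -0.2999, 0.5172, 0.0153], [-0.5979, 0.4094, -0.6892, 0.7241], [-0.005, -0.8617, -0.5075, 0.6076], [0.0, 0.0, 0.0, 1.0]]
0.1 0.0188 0.09146640400144529
```

View pics/top0.png

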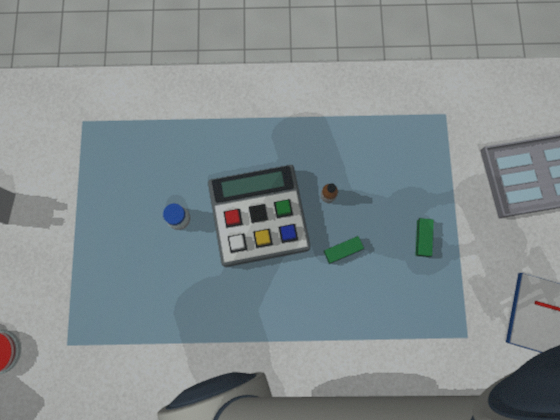

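View pics/side0.png

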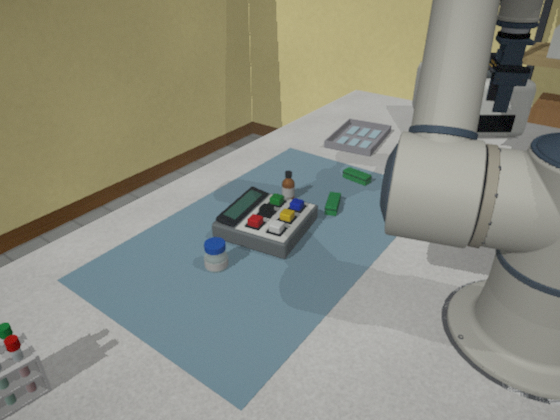

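```bash
cat > h.py <<'E'
from rig import arm
import cv2,numpy as np
H={"red":((0,6),(174,180)),"blue":((112,128),),"green":((55,80),),"yellow":((18,34),)}
def ray(n,uv,z):
    c=arm.get_calibration(n);T=np.array(c["cam_to_world"])
    d=T[:3,:3]@np.linalg.solve(c["intrinsics"],[*uv,1]);o=T[:3,3]
    return (o+d*(z-o[2])/d[2])[:2]
def keys(n,box):
    im=arm.snapshot(n);hsv=cv2.cvtColor(im,cv2.COLOR_RGB2HSV);x0,y0,x1,y1=box;P={}
    for k,rs in H.items():
        m=sum(cv2.inRange(hsv,(a,140,60),(b,255,255)) for a,b in rs)
        q=np.zeros_like(m);q[y0:y1,x0:x1]=m[y0:y1,x0:x1]
        cnt,lab,st,ce=cv2.connectedComponentsWithStats(q)
        i=1+np.argmax(st[1:,4]);P[k]=ray(n,ce[i],0.063);print(n,k,ce[i].round(1),st[i,2:].tolist(),P[k].round(4))
    return P
E
python3 - <<'E'
from h import *
from scipy.optimize import least_squares
# layout: image top=+x (display), image left=+y
L={"red":(0,54),"green":(0,-54),"yellow":(-54,0),"blue":(-54,-54)}
for n,b in(("top",(215,196,305,252)),("side",(242,190,310,236))):
    P=keys(n,b)
    def f(p):
        c,s=np.cos(p[2]),np.sin(p[2]);R=np.array([[c,-s],[s,c]])
        return np.concatenate([p[:2]+R@np.array(L[k])/1e3-P[k] for k in P])
    r=least_squares(f,[.4,0,0]);print(r.x[:2],np.degrees(r.x[2]),"res mm",(r.fun*1e3).round(1))
print(arm.current_tool_rot().round(3).tolist())
E
```

```text
top red [231.9 216.7] [15, 15, 177] [0.5674 0.0666]
top blue [287.9 232.1] [15, 15, 186] [ 0.5326 -0.0488]
top green [282.6 206.8] [14, 15, 154] [ 0.5862 -0.0392]
top yellow [262.1 236.9] [15, 15, 185] [0.5236 0.0045]
[0.57670452 0.01371968] 9.910315050914221 res mm [ 0.   0.3  0.2  0.1 -0.2 -0.3 -0.1 -0.1]
side red [254.9 220.7] [16, 13, 154] [0.5574 0.0767]
side blue [296.4 204.3] [14, 12, 131] [ 0.5228 -0.0368]
side green [275.6 198.8] [13, 11, 94] [ 0.5784 -0.0287]
side yellow [286.7 214.9] [14, 13, 150] [0.5142 0.0151]
[0.56738369 0.02462049] 10.145345601469549 res mm [ 0.5  1.   0.9 -1.2 -1.5  0.2  0.1 -0. ]
[[0.92, 0.391, -0.0], [0.391, -0.92, 0.001], [0.0, -0.001, -1.0]]
```

```bash
cat >> h.py <<'E'
c_,s_=np.cos(np.radians(10)),np.sin(np.radians(10))
R=np.array([[c_,s_,0],[s_,-c_,0],[0,0,-1.]])
E
python3 - <<'E'
from h import *
arm.grip(0.0)
p=[0.50,0.01,0.26]
print(arm.solve_ik(p,R));arm.move_to(p,R)
c=arm.get_calibration("wrist");print(np.round(c["intrinsics"],1).tolist(),np.round(c["cam_to_world"],4).tolist())
cv2.imwrite("pics/w0.png",arm.snapshot("wrist")[:,:,::-1])
print(arm.current_t(),arm.current_width(),arm.current_force())
E
```

```text
[-5.69879640e+00  1.54890905e+01  9.04727090e+01 -2.54444375e-14
  7.40382004e+01  7.43012036e+01]
[[347.6, 0.0, 278.5], [0.0, 347.6, 209.6], [0.0, 0.0, 1.0]] [[0.173, -0.9529, -0.2493, 0.5686], [-0.9849, -0.1674, -0.0437, 0.0202], [-0.0001, 0.2531, -0.9674, 0.4316], [0.0, 0.0, 0.0, 1.0]]
3.9 0.0005944179494603846 [ 0.09191548 -0.18685634 -0.5360008 ]
```

View pics/w0.png

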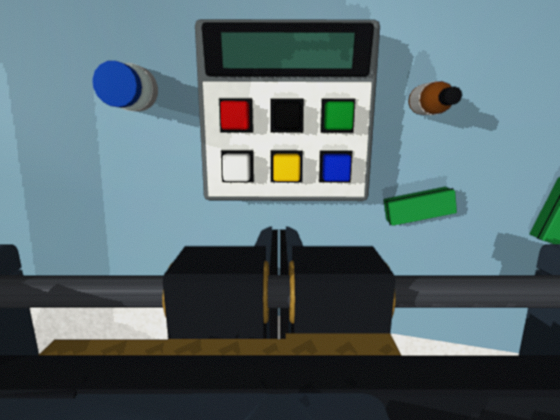

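The wrist view shows red at (235,115), blue at (336,166), the grid as assumed. The bottle (435,97), jar (120,85) and slide box (420,206) stand clear of it.

```bash
python3 - <<'E'
from h import *
from scipy.optimize import least_squares
L={"red":(0,54),"green":(0,-54),"yellow":(-54,0),"blue":(-54,-54)}
P=keys("wrist",(205,90,365,190))
def f(p):
    c,s=np.cos(p[2]),np.sin(p[2]);Q=np.array([[c,-s],[s,c]])
    return np.concatenate([p[:2]+Q@np.array(L[k])*p[3]/1e3-P[k] for k in P])
r=least_squares(f,[.4,0,0,1]);print(r.x,np.degrees(r.x[2]),"res mm",(r.fun*1e3).round(1))
E
```

```text
wrist red [234.1 114.6] [29, 30, 830] [0.5646 0.0657]
wrist blue [336.2 167.4] [29, 28, 771] [ 0.5298 -0.0487]
wrist green [338.8 114.9] [29, 29, 806] [ 0.5829 -0.0398]
wrist yellow [286.3 166.9] [28, 29, 780] [0.5212 0.0035]
[0.57371775 0.01288605 0.17022222 0.99079636] 9.753014559683871 res mm [ 0.  -0.1  0.2 -0.2 -0.1 -0.  -0.2  0.3]
```

```bash
cat >> h.py <<'E'
def press(xy):
    x,y=xy
    arm.move_l([x,y,.11],R); arm.move_l([x,y,.072],feed=.06); arm.sleep(.3)
    f0=np.mean([arm.current_force()[2] for _ in range(5)]); z=.072; zc=None
    while z>.053:
        z-=.001; arm.move_l([x,y,z],feed=.02); arm.sleep(.05)
        f=arm.current_force()[2]-f0; print(round(z,3),round(arm.current_ee_pos()[2],4),round(f,2))
        if zc is None and f>1.2: zc=z
        if f>5.2 or (zc and zc-z>=.0095): break
    arm.sleep(.15); print("hold",arm.current_ee_pos().round(4),arm.current_force()[2]-f0)
    arm.move_l([x,y,.075],feed=.06); arm.move_l([x,y,.11]); arm.sleep(.1)
    print("t",arm.current_t(),"f",arm.current_force()[2]-f0)
E
python3 - <<'E'
from h import *
press((.565,.066))
cv2.imwrite("pics/w1.png",arm.snapshot("wrist")[:,:,::-1])
E
```

```text
0.071 0.071 0.25
0.07 0.07 -0.22
0.069 0.0689 -0.71
0.068 0.068 0.03
0.067 0.067 0.67
0.066 0.066 1.08
0.065 0.0651 2.44
0.064 0.064 1.93
0.063 0.063 2.9
0.062 0.062 3.21
0.061 0.061 3.48
0.06 0.06 3.05
0.059 0.059 3.93
0.058 0.058 5.13
0.057 0.057 5.54
hold [0.5651 0.066  0.057 ] 4.929911989577231
t 11.9167 f 0.08131962006263654
```

Red went down about 9 mm at about 5 N and released. Blue is next.

```bash
python3 - <<'E'
from h import *
press((.531,-.0485))
arm.move_l([.50,.01,.26])
arm.sleep(.3)
cv2.imwrite("pics/w2.png",arm.snapshot("wrist")[:,:,::-1]);print(arm.current_t())
E
```

```text
0.071 0.071 0.68
0.07 0.07 -0.58
0.069 0.069 -0.13
0.068 0.068 -1.18
0.067 0.067 0.12
0.066 0.066 -0.5
0.065 0.065 1.44
0.064 0.064 2.27
0.063 0.063 1.84
0.062 0.062 1.81
0.061 0.061 2.59
0.06 0.06 3.53
0.059 0.059 4.77
0.058 0.058 4.38
0.057 0.057 4.52
0.056 0.056 5.92
hold [ 0.5311 -0.0485  0.0561] 4.675021751838704
t 19.9 f -0.6056486411251578
21.4917
```

View pics/w2.png

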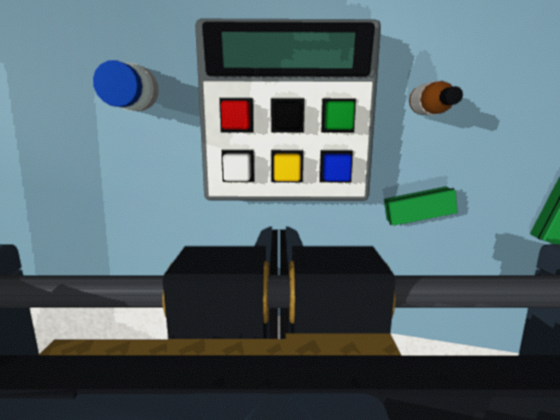

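The picture matches the earlier wrist view: all the keys are up (red at 235,115, blue at 336,166), and the bottle, jar and slide box have not moved.

```bash
python3 -c "
from rig import arm
print(arm.sign_off())"
```

```text
the job is handed in; nothing more can be done
None
```

I pressed the red key about 9 mm down and then the blue key about 8–9 mm, each at about 5 N, and both sprang back; the hand is withdrawn, nothing else was disturbed, and the job was handed in at about 21.5 s (no verdict was shown).

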